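# Uncover the terminals of the large power module

### The arm

A 6-joint arm with a two-finger parallel gripper is mounted at the origin on the work surface. World frame = base frame: x ahead of the robot, y to its left, z up, the work surface at z = 0. Lengths are in m, angles in degrees, forces in N, time in s.
With the tool pointing down it reaches from about 0.35 to 0.875 m from the base axis. Payload 4.2 kg.
Tool frame: the origin (TCP) lies midway between the tips of the shut fingers; the grasp point (between the pads) lies 19 mm behind it; y points along the fingers, z is the direction in which the jaws open and shut, and the axes are right-handed (so a half turn about y gives the same grasp; the last joint's range is limited). The gripper opens to 87 mm and grips with 3 to 60 N. Pads are 19 mm wide; open, the fingers measure 117 mm over their backs; the gripper's body (75 mm by 190 mm) begins 51 mm behind the grasp point.
Start: joints at [-58.694, 22.042, 0.453, 0, -68.411, -14.817], TCP at [0.177, -0.599, 0.223] pointing down, gripper open.
Joint ranges: [-179.83, 179.83], [-69.29, 118.12], [-61.27, 80.66], [-181.25, 117.63], [-171.15, -9.14], [-177.46, 177.46]. Speed limits (degrees/s): [159.86, 159.86, 180, 180, 180, 180].

### API

Orientations are given as [roll, pitch, yaw] about the fixed x, y, z axes, in that order (R = Rz(yaw) Ry(pitch) Rx(roll)).
In Python, from workcell import env gives the robot as it stands. The module is installed in compiled form; this text tells all that it offers. Calls block until the motion is done:
- env.goto(position, orientation): joint-space move of the TCP to a pose.
- env.move_straight(position, rotation=None, rate=0.15, force_limit=None): straight line of the TCP; rotation=None keeps the orientation; rate is the mean speed in m/s. With force_limit (N) it stops when the force on the tool has changed by that much, and returns True; else False.
- env.set_joints(angles): joint-space move.
- env.gripper_to(opening, grasp_force=None): opening from 0.0 (shut) to 1.0 (fully open); grasp_force is the grip in N (None keeps the last); returns when the fingers have stopped.
- env.dwell(seconds).
- env.inverse_kinematics(position, orientation): joint angles nearest the present ones, or None.
- env.read_state(): the state.
- env.grab_frame(name): name is "scene" or "top" or "wrist"; returns a dict with "image" (384x512x3 uint8, blue, green, red), "fx", "fy", "cx", "cy" (pixels), "position" and "orientation" of the camera in the world. Camera axes: x right, y up, looking along -z (the intrinsics and any distortion apply to the point x, -y, -z); pixel columns grow to the right and rows downward; lengths in m; the calibration is good to about 2 mm. A picture is of the moment at which its call begins. There is no depth.
A pose or a line that the arm cannot do raises env.Unreachable and nothing moves.
- env.close_job(): hands the job in, once; it reports no verdict.
Trained networks look in a picture, given as the dict that the camera call returned (one of the last four; its "shot" number tells which), for a name from the list of things; names that differ only in an ending like _2 or _b are one class to them, and where a whole thing is asked for, a point or a joint stands for the part that bears it (a point fixed in the world has none). Each returns a list of dicts, best first, with "score" (0 to 1); they miss things now and then, are a little off and sometimes report something else, mostly with a low value. They report only what shows in the picture. A call takes as long as a camera call. They do not tell look-alikes from the thing itself.
- env.search_frame(picture, thing): "xyz" ([x, y, z] in m, in world coordinates, good to about 4 mm: the middle of the surface that is visible of it).
- env.trace(picture, thing): "mask" (384x512 bool, what is visible of it).
The state is a dict: "clock": time; "joint_positions": joint angles; "qvel": joint speeds; "joint_torque": joint torques, N m; "position": TCP position; "tool_rot": TCP orientation; "force": force on the tool from outside, world axes, zero at the start; "wrist_torque": the same for the moment, N m; "opening": opening from 0.0 (shut) to 1.0 (fully open).
Only numpy, scipy, OpenCV 4.12 (cv2) and the standard library are available. Lean on these libraries where they do the work, as an engineer would, in place of code of your own. Each camera call takes 0.05 s, during which the arm holds its last target.

### The job

Uncover the terminals of the larger of the two power modules: press its white snap tab all the way in, then push the released cover by its ridge along the rails, off its seat and right out from under both side lips, so that it is left lying flat on the module's bare deck. Only press and push with the fingers: never lift the cover. Leave the smaller module and everything else on the bench as it is.

Things in the scene. Friction and masses are not known exactly. Their poses are not given: they have to be found in the camera images.
- large: The large power module, fixed: low grey case 260 x 115 x 67 mm (long x wide x high), ribbed flanks. Origin under its middle, z up, x along its length: -x the tab end (nearer the robot), +x the end with a stop. On top: -x half an open terminal well bridged by the cover; +x half a flat bare deck, 56 mm high. Side rails 63.5 mm high all along; clear width between the lips 72 mm.
- large_lips (a point): Module centre line at the +x end of the large module's side lips, z 67 mm = lip tops. Each lip (63.5 to 67 mm high) overhangs 4 mm of a long edge of the seated cover. The cover is out from under them once pushed 75 mm from its seat. Axes as the module.
- large_stop (a point): Middle of the top edge of the large module's end stop (68 mm high), on its inner (-x) face; the cover's +x edge meets it after 125 mm of travel. Axes as the module.
- large_cover: The large module's loose terminal cover: flat black plate 90 x 80 x 5 mm with a 20 x 28 mm window near its -x edge. Origin: centre of its underside; axes as the module's. Seated, the origin is at x = -50, z = 56 mm in the module's frame, top face 61 mm high. Released, it slides towards module +x between the rails (2 mm play a side), easily (under 2 N).
- large_ridge (a point): Middle of the top edge of the upright grey push ridge across the large cover: 8 mm thick along x, 44 mm wide, 16 mm above the cover's top face (top 77 mm above the bench). Its -x face is the one to push. Axes as the cover. It lies 15 mm towards +x from the cover's centre.
- large_pad (a point): Centre of the top face of the large module's snap tab press pad: white block 26 mm (x) by 36 mm wide, just behind the cover's -x edge; top 80 mm above the bench when out, 70 mm when fully in. z up; press straight down.
- large_tab (a joint): Travel of the large module's snap tab, in m: 0 = out, 0.010 = fully in (down), a solid stop. It takes about 6 N and stays in where it is pressed. Its catch stands up in the cover's window and holds the cover until the travel passes 0.007.
- small: The small power module, fixed: low grey case 200 x 94 x 67 mm (long x wide x high), ribbed flanks. Origin under its middle, z up, x along its length: -x the tab end (nearer the robot), +x the end with a stop. On top: -x half an open terminal well bridged by the cover; +x half a flat bare deck, 56 mm high. Side rails 63.5 mm high all along; clear width between the lips 51 mm.
- small_lips (a point): Module centre line at the +x end of the small module's side lips, z 67 mm = lip tops. Each lip (63.5 to 67 mm high) overhangs 4 mm of a long edge of the seated cover. The cover is out from under them once pushed 51 mm from its seat. Axes as the module.
- small_stop (a point): Middle of the top edge of the small module's end stop (68 mm high), on its inner (-x) face; the cover's +x edge meets it after 95 mm of travel. Axes as the module.
- small_cover: The small module's loose terminal cover: flat black plate 66 x 59 x 5 mm with a 20 x 28 mm window near its -x edge. Origin: centre of its underside; axes as the module's. Seated, the origin is at x = -38, z = 56 mm in the module's frame, top face 61 mm high. Released, it slides towards module +x between the rails (2 mm play a side), easily (under 2 N).
- small_ridge (a point): Middle of the top edge of the upright grey push ridge across the small cover: 8 mm thick along x, 44 mm wide, 16 mm above the cover's top face (top 77 mm above the bench). Its -x face is the one to push. Axes as the cover. It lies 12 mm towards +x from the cover's centre.
- small_pad (a point): Centre of the top face of the small module's snap tab press pad: white block 26 mm (x) by 36 mm wide, just behind the cover's -x edge; top 80 mm above the bench when out, 70 mm when fully in. z up; press straight down.
- small_tab (a joint): Travel of the small module's snap tab, in m: 0 = out, 0.010 = fully in (down), a solid stop. It takes about 6 N and stays in where it is pressed. Its catch stands up in the cover's window and holds the cover until the travel passes 0.007.
- spool: bystander: solder spool with blue flanges standing between the modules, 60 mm diameter, 55 mm high, origin under its middle
- tape: bystander: roll of clear tape lying flat, 96 mm diameter, 45 mm high, origin under its middle
- coil: bystander: copper ring coil lying flat, 60 mm diameter, 22 mm high, origin under its middle
- driver: bystander: screwdriver lying on the bench, nearer the robot than the modules
- knife: bystander: closed green hobby knife about 140 mm long, nearer the robot than the modules
- jar: bystander: small amber jar with black cap, 52 mm diameter, 65 mm high, origin under its middle
- heatsink: bystander: finned aluminium heat sink 60 x 50 x 32 mm, origin under its middle
There are look-alikes about, which are no part of the job. What is shaped like the small but green is not meant.

How it is judged:
By the outcome, as a careful person would: the job done as asked, in the order asked, and still so for the second after the job is handed in, with the robot touching nothing.
It also fails if it takes over 40 s, if anything falls off the work surface, if the arm or the gripper's body presses on something with over 40 N, if the wrist force passes 120 N, or if a joint passes its speed limit or range.

## Working session

There is one attempt and no reset: what is moved stays moved. The work goes in short steps, each a Python script; the robot and the scene stay as the last script left them, time stands still between calls to the robot, and variables do not carry over. Pictures are saved under pics/ and viewed, and the job is handed in when it is done.

```bash
mkdir -p pics; ls; python3 - <<'E'
from workcell import env
import cv2
s=env.read_state();print(s)
for n in("scene","top"):
    p=env.grab_frame(n);cv2.imwrite(f"pics/{n}0.png",p["image"]);print(n,{k:v for k,v in p.items() if k!="image"})
    for t in("large","small","large_pad","large_ridge","large_cover","large_lips","large_stop","small_pad"):
        print(t,[(d["xyz"],d["score"]) for d in env.search_frame(p,t)])
E
```

```text
pics
{'clock': 0.0, 'joint_positions': array([-5.86933866e+01,  2.20906584e+01,  3.80270149e-01, -2.81580100e-02,
       -6.84107369e+01, -1.48182917e+01]), 'qvel': array([ 0.03534276,  0.04641153, -0.06156173, -0.03903617,  0.00547024,
       -0.00053789]), 'joint_torque': array([ 5.32619797e-04, -3.90663707e+01,  1.87412900e+01,  4.21992704e+00,
        1.10541290e-02, -1.82595300e-04]), 'position': array([ 0.17725225, -0.59871716,  0.22146619]), 'tool_rot': array([-8.98762103e+01,  5.68828649e-03,  1.64779394e+01]), 'force': array([-0.25806183,  0.01626933,  0.34217026]), 'wrist_torque': array([-0.01341731, -0.03131837,  0.01972605]), 'opening': 1.0011120451907565}
scene {'fx': 434.96072346354737, 'fy': 434.96072346354737, 'cx': 251.09664772649035, 'cy': 183.87097718809966, 'position': array([ 1.20071304, -0.20907491,  1.03597803]), 'orientation': array([38.49545059, -0.87012724, 74.6668889 ]), 'shot': 1}
large [([0.6277, -0.1648, 0.0594], 0.67), ([0.6429, 0.1502, 0.0569], 0.45)]
small [([0.2527, 0.4013, 0.0571], 0.91), ([0.5913, 0.1645, 0.0619], 0.31)]
large_pad [([0.474, -0.1513
[... 491 characters left out ...]
020225279278, 'cy': 193.2143220533887, 'position': array([0.39827963, 0.00916686, 1.19567758]), 'orientation': array([  3.96988796,   0.87491581, -90.09121198]), 'shot': 2}
large [([0.6082, -0.1645, 0.0558], 0.76), ([0.6274, 0.1617, 0.0631], 0.22)]
small [([0.619, 0.1579, 0.0635], 0.73), ([0.2266, 0.4039, 0.0562], 0.73)]
large_pad [([0.4735, -0.1494, 0.0781], 0.57)]
large_ridge [([0.5272, -0.1599, 0.0607], 0.57), ([0.6255, 0.1552, 0.0655], 0.34)]
large_cover [([0.5351, -0.16, 0.0606], 0.89)]
large_lips [([0.6035, -0.1642, 0.0571], 0.7), ([0.5328, 0.1484, 0.0789], 0.29)]
large_stop [([0.5993, -0.1621, 0.0587], 0.69)]
small_pad [([0.1593, 0.3755, 0.0754], 0.8), ([0.5323, 0.1483, 0.082], 0.66)]
```

View pics/scene0.png

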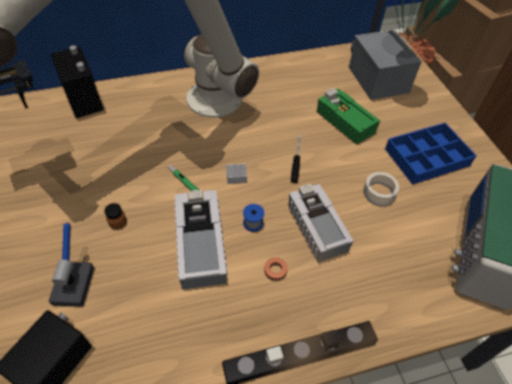

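View pics/top0.png

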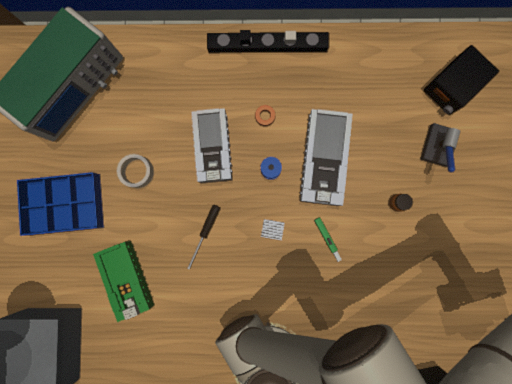

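Candidates: grey module at top (327,157), the larger; grey one at (212,145), the smaller; and the green look-alike at (123,280). I choose (327,157), and will measure its axes and crop it.

```bash
cat > h.py <<'E'
from workcell import env
import numpy as np, cv2
from scipy.spatial.transform import Rotation as R
def ray(p,u,v,z):
    d=np.stack([(np.asarray(u,float)-p["cx"])/p["fx"],-(np.asarray(v,float)-p["cy"])/p["fy"],-np.ones(np.shape(u))],-1)
    d=R.from_euler("xyz",p["orientation"],degrees=True).apply(d)
    c=np.array(p["position"]); t=(z-c[2])/d[...,2]
    return c+d*t[...,None]
def proj(p,X):
    q=R.from_euler("xyz",p["orientation"],degrees=True).inv().apply(np.atleast_2d(X)-p["position"])
    return np.stack([p["cx"]+p["fx"]*q[:,0]/-q[:,2],p["cy"]-p["fy"]*q[:,1]/-q[:,2]],-1)
E
python3 - <<'E'
from h import *
for n in("scene","top"):
    p=env.grab_frame(n)
    for t in("large","large_cover","large_pad"):
        for d in env.trace(p,t)[:1]:
            m=d["mask"]; v,u=np.nonzero(m)
            z={"large":.0635,"large_cover":.061,"large_pad":.08}[t]
            P=ray(p,u,v,z)[:,:2]; r=cv2.minAreaRect((P*1000).astype(np.float32))
            print(n,t,d["score"],r,"pix",u.mean(),v.mean())
    c=(slice(95,220),slice(270,390)) if n=="top" else (slice(170,300),slice(150,250))
    cv2.imwrite(f"pics/crop_{n}.png",cv2.resize(p["image"][c],None,fx=4.5,fy=4.5,interpolation=cv2.INTER_CUBIC))
    # pose estimate overlay
E
```

```text
scene large 0.88 ((586.291015625, -165.91351318359375), (124.3168716430664, 298.44061279296875), 83.68069458007812) pix 200.1224006317452 243.054488023164
scene large_cover 0.95 ((527.2621459960938, -159.94155883789062), (80.23181915283203, 95.23868560791016), 83.21495819091797) pix 197.38910505836577 217.37354085603113
scene large_pad 0.6 ((486.19573974609375, -155.33319091796875), (35.746131896972656, 68.68663787841797), 78.68098449707031) pix 195.7377049180328 197.44808743169398
top large 0.59 ((579.416748046875, -161.46170043945312), (124.50794982910156, 267.5770568847656), 83.37044525146484) pix 326.287720346579 154.00418285031373
top large_cover 0.76 ((529.0350952148438, -157.26947021484375), (74.08220672607422, 90.38668060302734), 83.99568176269531) pix 325.257217847769 173.63779527559055
top large_pad 0.47 ((475.8601989746094, -148.72093200683594), (38.266990661621094, 44.063663482666016), 89.35675811767578) pix 323.0700636942675 195.5031847133758
```

```bash
ls pics
```

```text
crop_scene.png
crop_top.png
scene0.png
top0.png
```

```bash
cat >> h.py <<'E'
def overlay(p,c,yaw,name,cover=0.,crop=None,k=1):
    im=cv2.resize(p["image"],None,fx=k,fy=k,interpolation=cv2.INTER_CUBIC)
    Rm=R.from_euler("z",yaw,degrees=True)
    def W(X): return Rm.apply(np.array(X,float)/1000)+[c[0],c[1],0]
    def rect(x0,x1,w,z,col):
        q=proj(p,W([[x0,-w/2,z],[x1,-w/2,z],[x1,w/2,z],[x0,w/2,z]]))
        cv2.polylines(im,[np.round((q+.5)*k-.5).astype(int)],True,col,1)
    rect(-130,130,115,63.5,(0,0,255))
    rect(-95+cover,-5+cover,80,61,(0,255,255))
    rect(-39+cover,-31+cover,44,77,(0,255,0))
    if crop: im=im[crop[1]*k:crop[3]*k,crop[0]*k:crop[2]*k]
    cv2.imwrite(name,im)
E
python3 - <<'E'
from h import *
for n,cr in(("scene",(150,170,250,300)),("top",(270,95,390,220))):
    p=env.grab_frame(n); overlay(p,(.578,-.1635),-6.5,f"pics/ov_{n}.png",0,cr,4)
E
python3 -c "
import cv2,numpy as np
a=[cv2.resize(cv2.imread(f'pics/ov_{n}.png'),(400,500)) for n in('scene','top')]
cv2.imwrite('pics/ov0.png',np.hstack(a))"
```

```text
(no output)
```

View pics/ov0.png

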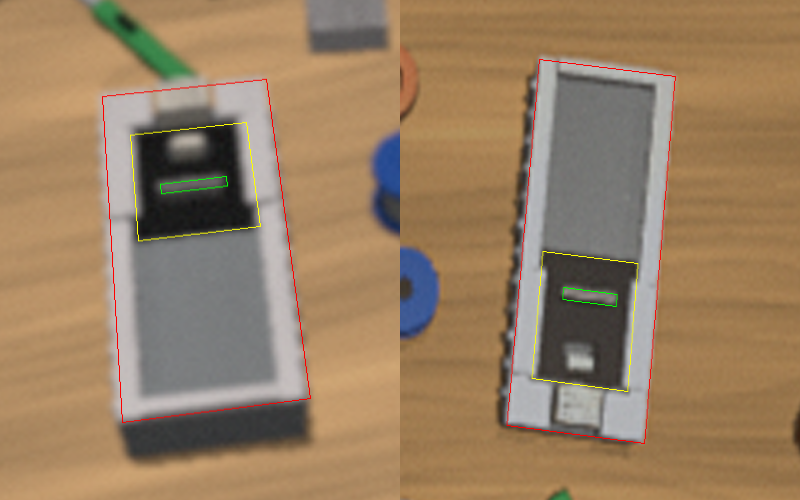

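The model overlay fits both views: module centre about (0.578,-0.1635), yaw -6.5°, and the crop confirms the larger grey module. Next, go above the pad, close the fingers and take a wrist picture.

```bash
python3 - <<'E'
from h import *
def L(x,y,z): return R.from_euler("z",-6.5,degrees=True).apply([x,y,0])+[.578,-.1635,z]
env.goto(L(-.109,0,.22),[-90,0,-6.5])
env.gripper_to(0.0)
s=env.read_state();print(s["clock"],s["position"],s["tool_rot"],s["force"],s["opening"])
p=env.grab_frame("wrist");cv2.imwrite("pics/w1.png",p["image"])
print(p["position"],p["orientation"])
for t in("large_pad","large_ridge"):
    print(t,[(d["xyz"],d["score"]) for d in env.search_frame(p,t)])
overlay(p,(.578,-.1635),-6.5,"pics/w1o.png")
E
```

```text
4.8583 [ 0.46969949 -0.15113702  0.21997467] [-8.99992832e+01  2.28672683e-03 -6.49849818e+00] [-0.69002022 -0.12038761  0.03693781] 0.003871375140889356
[ 0.39676843 -0.14158618  0.38214438] [-1.57199832e+01  1.74353582e-03  8.35061449e+01]
large_pad [([0.4676, -0.1552, 0.0792], 0.88)]
large_ridge [([0.5046, -0.157, 0.0579], 0.78), ([0.4713, -0.1484, 0.0618], 0.62), ([0.468, -0.1521, 0.0789], 0.38)]
```

View pics/w1o.png

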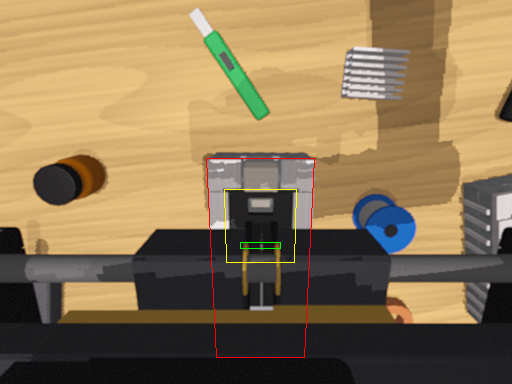

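```bash
python3 - <<'E'
from h import *
p=env.grab_frame("wrist")
im=p["image"][130:235,180:340];cv2.imwrite("pics/w1c.png",cv2.resize(im,None,fx=5,fy=5,interpolation=cv2.INTER_CUBIC))
for d in env.trace(p,"large_pad")[:1]:
    v,u=np.nonzero(d["mask"]);print(d["score"],u.min(),u.max(),v.min(),v.max())
E
```

```text
0.92 243 279 162 207
```

View pics/w1c.png

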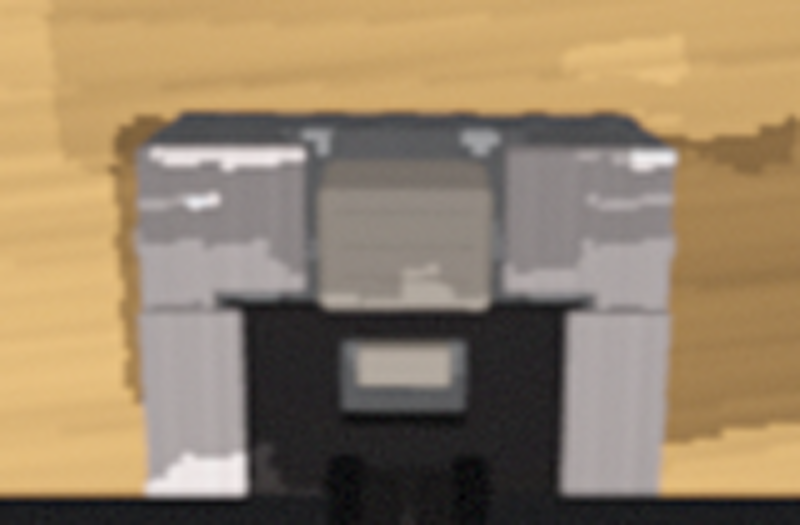

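```bash
python3 - <<'E'
from h import *
p=env.grab_frame("wrist")
def loc(X): return R.from_euler("z",6.5,degrees=True).apply(X-np.array([.578,-.1635,0]))*1000
for u,v,z in((243.6,167.6,.08),(278.4,167.6,.08),(278.4,192,.08),(243.6,192,.08),(261,179.8,.08),(207.6,159.2,.0635),(315.2,159.6,.0635)):
    X=ray(p,u,v,z);print(u,v,X,loc(X).round(1))
E
```

```text
243.6 167.6 [ 0.45426477 -0.16606288  0.08      ] [-122.6  -16.6   80. ]
278.4 167.6 [ 0.45827515 -0.13082854  0.08      ] [-122.7   18.9   80. ]
278.4 192 [ 0.48400054 -0.13335158  0.08      ] [-96.8  19.3  80. ]
243.6 192 [ 0.47989881 -0.16938943  0.08      ] [-96.8 -17.   80. ]
261 179.8 [ 0.46896507 -0.14989159  0.08      ] [-109.9    1.2   80. ]
207.6 159.2 [ 0.44403273 -0.20437501  0.0635    ] [-128.5  -55.8   63.5]
315.2 159.6 [ 0.45744026 -0.09038575  0.0635    ] [-128.1   59.    63.5]
```

The pad's top face measures 26 x 36 mm at module x = -110, matching the description. Now press it.

```bash
cat >> h.py <<'E'
C=R.from_euler("z",-6.5,degrees=True)
def L(x,y,z): return C.apply([x,y+.001,0])+[.578,-.1635,z]
def loc(X): return C.inv().apply(np.array(X)-L(0,0,0))*1000
def st(t=""):
    s=env.read_state();print(t,round(s["clock"],2),loc(s["position"]).round(1),s["force"].round(1),s["tool_rot"].round(1))
E
python3 - <<'E'
from h import *
env.move_straight(L(-.110,0,.088));st()
print(env.move_straight(L(-.110,0,.066),rate=.02,force_limit=22));st("pressed")
env.dwell(.2);st()
env.move_straight(L(-.110,0,.10));st("up")
env.move_straight(L(-.110,0,.22),rate=.2)
p=env.grab_frame("wrist");cv2.imwrite("pics/w2.png",cv2.resize(p["image"][130:235,180:340],None,fx=5,fy=5,interpolation=cv2.INTER_CUBIC));st()
E
```

```text
6.19 [-109.3    0.    88.7] [ 0.8  0.4 -0.7] [-90.   -0.1  -6.5]
True
pressed 7.09 [-109.9   -0.    70.3] [-1.2  0.4  5.3] [-90.1   0.   -6.4]
 7.29 [-109.9   -0.    70.3] [-0.8  1.2  5.9] [-90.1   0.   -6.4]
up 7.64 [-1.097e+02  1.000e-01  1.002e+02] [-0.5 -0.   0.2] [-90.    0.   -6.5]
 8.44 [-1.112e+02  1.000e-01  2.180e+02] [-0.4 -0.4 -0.5] [-90.    0.3  -6.5]
```

View pics/w2.png

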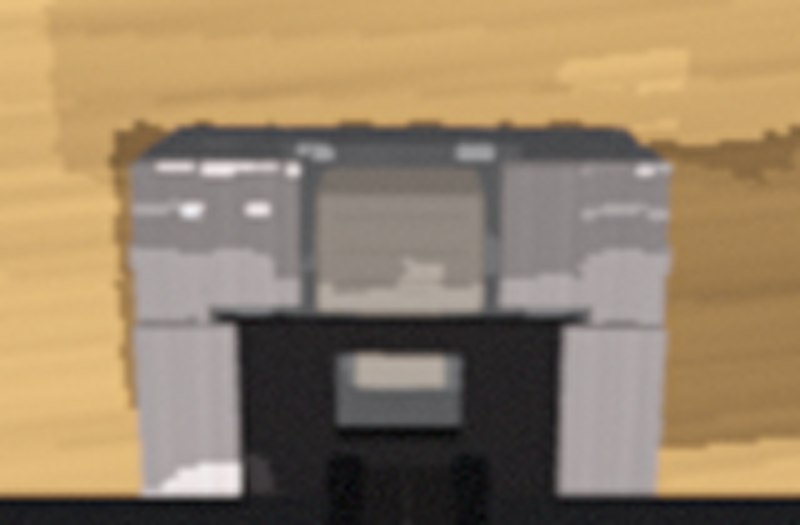

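The tip reached 70.3 mm and the force limit tripped at the stop. I'll press once more, slower, to confirm it is a hard stop, then go to the ridge.

```bash
python3 - <<'E'
from h import *
env.move_straight(L(-.110,0,.076),rate=.2)
print(env.move_straight(L(-.110,0,.062),rate=.015,force_limit=30));st("pressed2")
env.move_straight(L(-.110,0,.10),rate=.2);st("up")
env.move_straight(L(-.066,0,.10),rate=.2)
env.move_straight(L(-.066,0,.068),rate=.1,force_limit=8);st("down")
print(env.move_straight(L(-.035,0,.068),rate=.04,force_limit=3));st("contact?")
E
```

```text
True
pressed2 9.93 [-109.8   -0.    70.3] [-1.4  1.5  7.1] [-90.1   0.1  -6.3]
up 10.23 [-109.3    0.2  100.8] [ 0.6  0.9 -0.3] [-90.1   0.1  -6.4]
down 11.07 [-66.5  -0.1  67.8] [0.4 0.7 0.2] [-90.1   0.3  -6.4]
False
contact? 11.99 [-34.9   0.   67.9] [-0.9  0.1  0.4] [-90.1   0.2  -6.4]
```

```bash
python3 - <<'E'
from h import *
env.move_straight(L(.020,0,.068),rate=.05,force_limit=12);st()
p=env.grab_frame("scene");overlay(p,(.578,-.1625),-6.5,"pics/s2.png",55+13,(140,150,260,300),4)
E
```

```text
13.24 [20.1  0.  68.1] [-0.8 -0.3  0.5] [-90.1   0.2  -6.4]
```

View pics/s2.png

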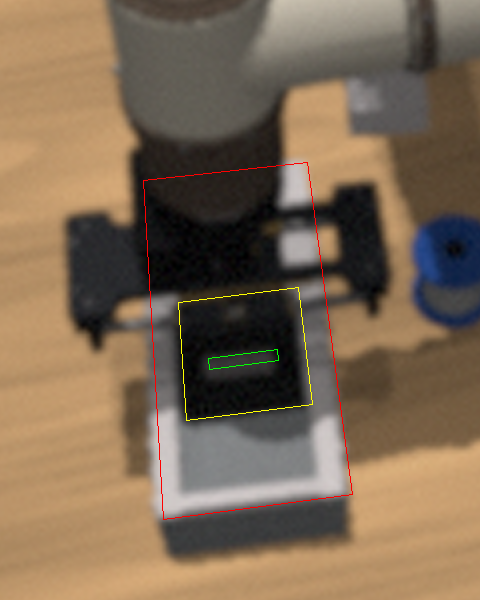

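The cover is following straight, at about 68 mm of travel, as predicted. Push on to about 98 mm, then back off and look.

```bash
python3 - <<'E'
from h import *
print(env.move_straight(L(.050,0,.068),rate=.05,force_limit=12));st()
env.move_straight(L(.030,0,.068),rate=.08);st()
env.move_straight(L(.030,0,.2),rate=.2)
env.move_straight(L(-.16,0,.25),rate=.25);st()
for n,cr in(("scene",(140,150,260,300)),("top",(270,95,390,220)),("wrist",None)):
    p=env.grab_frame(n); overlay(p,(.578,-.1625),-6.5,f"pics/f_{n}.png",98,cr,4 if cr else 1)
a=[cv2.resize(cv2.imread(f'pics/f_{n}.png'),(400,500)) for n in('scene','top')]
cv2.imwrite('pics/f.png',np.hstack(a))
E
```

```text
False
 14.04 [50.1  0.  67.8] [0.3 0.1 0.1] [-90.1   0.2  -6.4]
 14.44 [30.1 -0.  68.4] [ 0.5 -0.7  0.3] [-90.1   0.2  -6.4]
 16.18 [-1.593e+02  1.000e-01  2.494e+02] [-0.2  1.2  0.4] [-90.1   0.3  -6.4]
```

View pics/f.png

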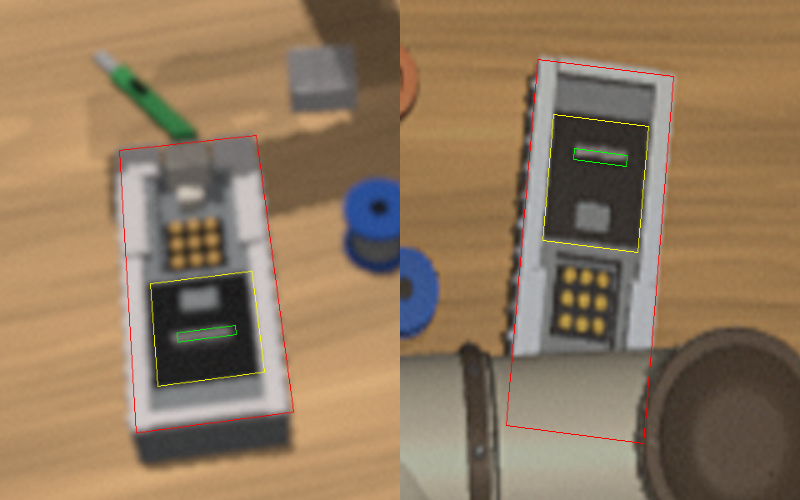

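View pics/f_wrist.png

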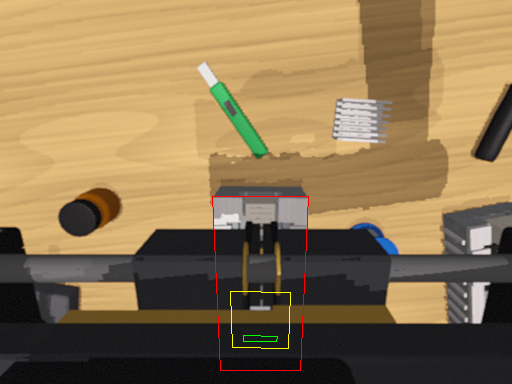

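The terminals are exposed. The cover lies square on the deck with its -x edge (top crop row 250) beyond the lip ends (row 265), and the neighbouring objects are where they were. Handing in.

```bash
python3 - <<'E'
from h import *
st();env.close_job()
E
```

```text
16.33 [-1.592e+02  1.000e-01  2.491e+02] [ 0.1  0.4 -0.1] [-90.1   0.3  -6.4]
the job is handed in; nothing more can be done
```

The terminals of the larger module are uncovered, and I handed the job in at 16.3 s with the arm clear of everything.

- **Tab:** I pressed it twice with shut fingers. Both times the fingertips stopped at 70.3 mm, against 70 mm for fully in, and the force limit (22 N, then 30 N) tripped there.
- **Cover:** I pushed it by its ridge along the rails, without lifting. The force limit never tripped during the push. Overlays on the scene and top pictures put it about 98 mm from its seat; it needs 75 mm to clear the lips and meets the stop at 125 mm. It lies flat and square on the deck, with a gap to the lip ends.
- **Everything else:** the spool, knife, heat sink and jar show no change in the last pictures. The small module, tape and screwdriver were not rechecked in full, but the arm did not go near them.

**What disagreed:** the two overhead views and the wrist view differed by 1–3 mm on the module's position. I did not measure the tab's travel separately after the push. The last wrist picture shows little of the cover, because the gripper blocks the view.

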